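# Set the props and the glazed vase on a kiln shelf

## Task

Set the kiln shelf for firing: put the fireclay disc in the middle of the shelf and stand the white glazed vase centred on it, and stand the three tall props upright to carry the next shelf, one in each of the two front corners (the side nearest the robot) and one behind the vase at the middle of the back edge, each close to the shelf's edge but not overhanging it. Set the vase down gently and knock nothing over; the short prop, the brush and the strapped mould stay where they are.

Things in the scene. Friction and masses are not known exactly. Their poses are not given: they have to be found in the camera images.
- kiln_base: Fixed kiln base: 290 mm square dark steel tray with pale brick, 45 mm high, handles left and right (to y = +-170 mm); centred on it the off-white kiln shelf, 240 mm square, 15 mm thick, top 60 mm above the origin. Origin: centre of the underside, on the bench. x points from its front edge (near the robot) to its back edge, y left, z up. Props close to an edge: centre 20-45 mm in.
- prop_1: One of three identical tall kiln props: an upright round buff fireclay tube, 115 mm tall, outside diameter 38 mm, bore 20 mm, 0.25 kg. Origin: centre of its lower end, z up along the tube.
- prop_2: One of three identical tall kiln props: an upright round buff fireclay tube, 115 mm tall, outside diameter 38 mm, bore 20 mm, 0.25 kg. Origin: centre of its lower end, z up along the tube.
- prop_3: One of three identical tall kiln props: an upright round buff fireclay tube, 115 mm tall, outside diameter 38 mm, bore 20 mm, 0.25 kg. Origin: centre of its lower end, z up along the tube.
- short_prop: A short kiln prop, not wanted: same buff tube, 38 mm diameter, but only 65 mm tall. Origin: centre of its lower end.
- cookie: A plain brown-buff fireclay disc (kiln cookie) that keeps running glaze off the shelf: 58 mm diameter, 14 mm thick, lying flat, 70 g. Origin: centre of its underside, z up.
- vase: A small white glazed vase, 88 mm tall, upright: foot 42 mm diameter, round belly 61 mm diameter at 22 to 35 mm height, then a plain cylindrical neck 34 mm in diameter from 60 to 84 mm height with a rim 36 mm wide on top; 0.16 kg. Origin: centre of its foot, z up along its axis.
- mould: Bystander: a white plaster two-part mould held by two black straps, a standing block 75 x 85 mm, 125 mm tall. Origin: centre of its underside.
- brush: Bystander: a kiln-wash brush lying flat on the bench, 200 mm long, 42 mm wide at the ferrule, 20 mm thick. Origin: on the bench under its middle, x along its length towards the bristles.
Not all that is in view belongs to the job. Leave any black or purple look-alike of the prop_2 alone.

How it is judged:
At the end, for the whole second after the job is handed in: Tall props upright on the shelf: two in the front corners (centre 16-50 mm in from both edges), one mid back (16-50 mm in, within 16 mm of the middle line); disc flat, within 15 mm of the shelf's middle in x and y; vase upright on it, within 8 mm of its centre; all at rest (((x of prop_1 in the frame of kiln_base between -0.104 and -0.07 m and y of prop_1 in the frame of kiln_base between 0.07 and 0.104 m and z of prop_1 in the frame of kiln_base between 0.054 and 0.066 m) or (x of prop_2 in the frame of kiln_base between -0.104 and -0.07 m and y of prop_2 in the frame of kiln_base between 0.07 and 0.104 m and z of prop_2 in the frame of kiln_base between 0.054 and 0.066 m) or (x of prop_3 in the frame of kiln_base between -0.104 and -0.07 m and y of prop_3 in the frame of kiln_base between 0.07 and 0.104 m and z of prop_3 in the frame of kiln_base between 0.054 and 0.066 m)) and ((x of prop_1 in the frame of kiln_base between -0.104 and -0.07 m and y of prop_1 in the frame of kiln_base between -0.104 and -0.07 m and z of prop_1 in the frame of kiln_base between 0.054 and 0.066 m) or (x of prop_2 in the frame of kiln_base between -0.104 and -0.07 m and y of prop_2 in the frame of kiln_base between -0.104 and -0.07 m and z of prop_2 in the frame of kiln_base between 0.054 and 0.066 m) or (x of prop_3 in the frame of kiln_base between -0.104 and -0.07 m and y of prop_3 in the frame of kiln_base between -0.104 and -0.07 m and z of prop_3 in the frame of kiln_base between 0.054 and 0.066 m)) and ((x of prop_1 in the frame of kiln_base between 0.07 and 0.104 m and y of prop_1 in the frame of kiln_base between -0.016 and 0.016 m and z of prop_1 in the frame of kiln_base between 0.054 and 0.066 m) or (x of prop_2 in the frame of kiln_base between 0.07 and 0.104 m and y of prop_2 in the frame of kiln_base between -0.016 and 0.016 m and z of prop_2 in the frame of kiln_base between 0.054 and 0.066 m) or (x of prop_3 in the frame of kiln_base between 0.07 and 0.104 m and y of prop_3 in the frame of kiln_base between -0.016 and 0.016 m and z of prop_3 in the frame of kiln_base between 0.054 and 0.066 m)) and x of cookie in the frame of kiln_base between -0.015 and 0.015 m and y of cookie in the frame of kiln_base between -0.015 and 0.015 m and z of cookie in the frame of kiln_base between 0.054 and 0.066 m and horizontal distance between vase and cookie below 0.008 m and z of vase in the frame of kiln_base between 0.069 and 0.079 m and angle between each of prop_1, prop_2, prop_3, cookie, vase's own z axis and vertical below 0.08 rad and linear speed of each of prop_1, prop_2, prop_3, cookie, vase below 0.02 m/s); the robot touches nothing.
It fails at once if the short prop, the brush or the mould is shifted by more than 30 mm (distance of any of short_prop, brush, mould from where it was at the start of the episode above 0.03 m).
It fails at once if the vase, a prop or the mould is knocked over (angle between any of prop_1, prop_2, prop_3, short_prop, mould, vase's own z axis and vertical above 0.8 rad).
It fails at once if the vase is dropped onto the disc or the shelf (comes down on it faster than 0.4 m/s) (linear speed of vase above 0.4 m/s and z of vase in the frame of kiln_base between 0.05 and 0.092 m and x of vase in the frame of kiln_base between -0.12 and 0.12 m and y of vase in the frame of kiln_base between -0.12 and 0.12 m).
It also fails if it takes over 134 s, if anything falls off the work surface, if the arm or the gripper's body presses on something with over 40 N, if the wrist force passes 120 N, or if a joint passes its speed limit or range.

## Robot

A 6-joint arm with a two-finger parallel gripper is mounted at the origin on the work surface. World frame = base frame: x ahead of the robot, y to its left, z up, the work surface at z = 0. Lengths are in m, angles in rad, forces in N, time in s.
With the tool pointing down it reaches from about 0.425 to 0.95 m from the base axis. Payload 3.5 kg.
Tool frame: the origin (TCP) lies at the very end of the fingers, on their centre line; the grasp point (between the pads) lies ctrl.grip_point_offset behind it (ctrl.grip_point_offset is the distance from the TCP to the grasp point, in m); z points along the fingers, y is the direction in which the jaws open and shut (so a half turn about z gives the same grasp; the last joint's range is limited). The gripper opens to 85 mm and grips with 20 to 120 N. Pads are 22 mm wide; open, the fingers measure 114 mm over their backs; the gripper's body (76 mm by 85 mm) begins 54 mm behind the grasp point. The pads swing forward as they close: fully open they stand 13 mm farther back than shut.
Start: joints at [1.178, 0.286, 1.577, -0, 1.279, -0.15], TCP at [0.162, 0.655, 0.231] pointing down, gripper open.
Joint ranges: [-2.77, 2.77], [-0.9, 2.22], [0.21, 2.48], [-1.53, 4.67], [0.24, 2.81], [-2.84, 2.84]. Speed limits (rad/s): [2.79, 2.79, 3.14, 3.14, 3.14, 3.14].

## Interface

Orientations are given as a unit quaternion [x, y, z, w].
In Python, from plant import ctrl gives the robot as it stands.
- The arm moves only by the tool servo_tool, never from a script. Its argument "increments" is a list of rows, each a list of 5 numbers: the opening, from 0 (shut) to 1 (fully open), then the shift along the world's x, y, z in units of 40 mm (1.0 is 40 mm), then the turn about the world's z in units of 5 degrees (1.0 is 5 degrees). A call has exactly 10 rows; each row is the pose to reach, as a shift and turn from the pose measured when the call began; what a row does not reach only later rows make up. A row lasts 1/12 s, in which the tool goes at most 41.7 mm and 7.16 degrees, less where a joint would pass 70% of its speed; a pose out of reach is approached as far as the arm can. A call with a gripper value outside its range is refused whole. The fingers move at their own pace and stop on an object; "grip_force" is the grip in N (left out, the last holds). Time passes only in rows, so rows that repeat a pose let the fingers close, or fill a call up. It gives the time, the measured TCP pose, the force and the opening at its end, in the units of the state.
- ctrl.get_state(): the state, without advancing time (a new reading comes with each control period).
- ctrl.read_camera(name): name is "scene" or "top" or "wrist"; returns a dict with "frame" (480x640x3 uint8, red, green, blue), "K" (3x3 intrinsics, pixels), "distortion" ([k1, k2, p1, p2, k3] as OpenCV has them; the pictures are not rectified), "extrinsics" (4x4, takes a point from camera to world coordinates). Camera axes: x right, y down, z forward; pixel columns grow to the right and rows downward; lengths in m; the calibration is good to about 2 mm. A picture is of the moment at which its call begins. There is no depth.
- ctrl.sign_off(): hands the job in, once; it reports no verdict.
Trained networks look in a picture, given as the dict that the camera call returned (one of the last four; its "shot" number tells which), for a name from the list of things; names that differ only in an ending like _2 or _b are one class to them, and where a whole thing is asked for, a point or a joint stands for the part that bears it (a point fixed in the world has none). Each returns a list of dicts, best first, with "conf" (0 to 1); they miss things now and then, are a little off and sometimes report something else, mostly with a low value. They report only what shows in the picture. A call takes as long as a camera call. They do not tell look-alikes from the thing itself.
- ctrl.masks_of(picture, query): "region" (480x640 bool, what is visible of it) and "extent" ([left, top, right, bottom] in pixels, round what is visible of it).
- ctrl.landmark_of(picture, query): "centre" ([row, column] in pixels: a listed point, or the origin of a listed thing).
The state is a dict: "time": time; "qpos": joint angles; "dq": joint speeds; "joint_efforts": joint torques, N m; "eef_pos": TCP position; "tcp_rot": TCP orientation; "contact_force": force on the tool from outside, world axes, zero at the start; "wrist_torque": the same for the moment, N m; "opening": opening from 0.0 (shut) to 1.0 (fully open).
Only numpy, scipy, OpenCV 4.12 (cv2) and the standard library are available. Lean on these libraries where they do the work, as an engineer would, in place of code of your own. Each camera call takes 0.05 s, during which the arm holds its last target. There are 200 camera calls.

## Working session

There is one attempt and no reset: what is moved stays moved. The work goes in short steps, Python scripts to look and compute and a tool call to move; the robot and the scene stay as the last step left them, time stands still between calls to the robot, and variables do not carry over. Pictures are saved under pics/ and viewed, about 12 in all and at most 16, crops included, and the job is handed in when it is done.

Besides the shell and the picture viewer there is one more tool, called after "Call:" by a JSON object that holds its "api" and its "payload", one argument or row to a line. servo_tool: Moves the arm, as the interface text tells. Its arguments: {"type":"object","properties":{"increments":{"type":"array"},"grip_force":{"type":"number"}},"required":["increments"]}

```bash
mkdir -p pics; ls
cat > h.py <<'E'
import numpy as np, cv2
from plant import ctrl
def ray(c,rc,z):
    p=cv2.undistortPoints(np.array([[[rc[1],rc[0]]]],float),np.array(c["K"]),np.array(c["distortion"]))[0,0]
    E=np.array(c["extrinsics"]);d=E[:3,:3]@[p[0],p[1],1];o=E[:3,3]
    return (o+d*(z-o[2])/d[2])
def save(c,n,crop=None,s=1):
    f=np.array(c["frame"])[:,:,::-1]
    if crop: f=f[crop[1]:crop[3],crop[0]:crop[2]]
    cv2.imwrite("pics/"+n+".png",cv2.resize(f,None,fx=s,fy=s))
E
python3 - <<'E'
from h import *
s=ctrl.get_state();print(s,ctrl.grip_point_offset)
for cam in("top","scene"):
    c=ctrl.read_camera(cam);save(c,cam+"0");print(cam,np.array(c["extrinsics"]).round(3).tolist())
    for q in["kiln_base","prop_1","short_prop","cookie","vase","mould","brush"]:
        for r in ctrl.landmark_of(c,q):
            z=0; print(q,round(r["conf"],2),np.round(r["centre"]),ray(c,r["centre"],z).round(3))
E
```

```text
pics
{'time': 0.0, 'qpos': array([ 1.17800779e+00,  2.87165959e-01,  1.57815641e+00, -1.41300031e-07,
        1.27863743e+00, -1.49990933e-01]), 'dq': array([-0.00019146,  0.00043465, -0.00017402, -0.00209394,  0.00157945,
       -0.00073151]), 'joint_efforts': array([-2.51958563e-04, -4.06000078e+01, -2.92620224e+01, -1.81102096e-04,
        6.01521431e-03,  2.57150546e-06]), 'eef_pos': array([0.16199382, 0.65459614, 0.22995815]), 'tcp_rot': array([ 1.21100728e-01,  9.92639518e-01, -1.14027013e-03, -3.17215543e-04]), 'contact_force': array([-0.32265343, -0.1372118 ,  0.11104245]), 'wrist_torque': array([ 0.04157093, -0.04511763, -0.01720973]), 'opening': 0.9963728405104327} 0.0187
top [[-0.015, -0.998, 0.065, 0.46], [-1.0, 0.016, 0.007, -0.059], [-0.008, -0.065, -0.998, 1.243], [0.0, 0.0, 0.0, 1.0]]
kiln_base 0.96 [226. 366.] [ 0.558 -0.161  0.   ]
prop_1 0.89 [317. 171.] [0.354 0.292 0.   ]
prop_1 0.88 [308. 222.] [0.374 0.172 0.   ]
prop_1 0.87 [222. 242.] [0.57  0.123 0.   ]
prop_1 0.87 [313. 130.] [0.364 0.39  0.   ]
prop_1 0.82 [338. 200.] [0.307 0.223 0.   ]
prop_1 0.6 [275. 1
[... 256 characters left out ...]
 0.96 [232. 190.] [0.549 0.247 0.   ]
mould 0.64 [299. 496.] [ 0.384 -0.46   0.   ]
scene [[0.38, 0.746, -0.546, 1.113], [0.925, -0.312, 0.218, -0.281], [-0.007, -0.588, -0.809, 0.86], [0.0, 0.0, 0.0, 1.0]]
kiln_base 0.6 [264. 272.] [ 0.56  -0.164  0.   ]
prop_1 0.87 [172. 412.] [0.435 0.25  0.   ]
prop_1 0.85 [139. 446.] [0.363 0.397 0.   ]
prop_1 0.77 [167. 454.] [0.46  0.359 0.   ]
prop_1 0.75 [166. 375.] [0.38  0.175 0.   ]
prop_1 0.72 [150. 412.] [0.364 0.291 0.   ]
prop_1 0.69 [142. 381.] [ 0.309  0.23  -0.   ]
cookie 0.62 [199. 478.] [0.574 0.356 0.   ]
vase 0.55 [206. 435.] [ 0.554  0.246 -0.   ]
mould 0.83 [245. 122.] [ 0.38  -0.463  0.   ]
brush 0.92 [285. 460.] [0.762 0.184 0.   ]
```

View pics/top0.png

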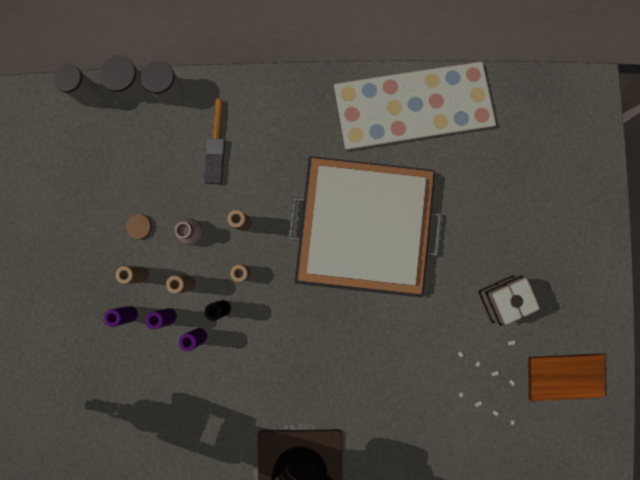

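View pics/scene0.png

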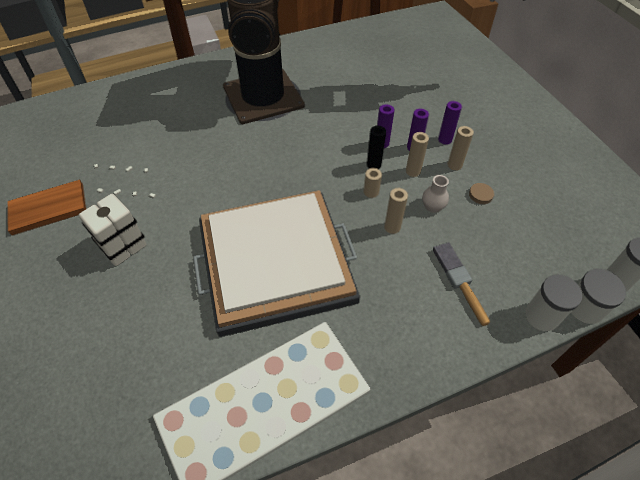

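The tall buff props are at px (237,219), (125,275) and (176,284) in the top view. The short one is at (239,272), the vase at (187,231) and the cookie at (139,227). The four black and purple tubes are decoys. The shelf is turned about −5°. I'm moving above the cookie now and will refine the shelf pose while I'm there.

Call:
{"api": "servo_tool", "payload": {
  "increments": [
    [1,0.8,-0.6,0,0],
    [1,1.6,-1.2,0,0],
    [1,2.4,-1.8,0,0],
    [1,3.2,-2.4,0,0],
    [1,4,-3,0,0],
    [1,4.8,-3.6,0,0],
    [1,5.6,-4.2,0,0],
    [1,6.4,-4.8,0,0],
    [1,7.2,-5.4,0,0],
    [1,8,-6,0,0]
  ]
}}

```text
time: 1.63
eef_pos: [0.4836, 0.4138, 0.2317]
tcp_rot: [0.121, 0.993, 0.0, 0.0]
contact_force: [0.1, 0.6, 0.5]
opening: 0.999
```

Call:
{"api": "servo_tool", "payload": {
  "increments": [
    [1,0.8,-0.6,0,0],
    [1,1.6,-1.2,0,0],
    [1,2,-1.4,0,0],
    [1,2,-1.4,0,0],
    [1,2,-1.4,0,0],
    [1,2,-1.4,0,0],
    [1,2,-1.4,0,0],
    [1,2,-1.4,0,0],
    [1,2,-1.4,0,0],
    [1,2,-1.4,0,0]
  ]
}}

```text
time: 2.47
eef_pos: [0.5629, 0.3586, 0.2318]
tcp_rot: [0.12, 0.993, 0.0, 0.0]
contact_force: [-0.9, 0.7, -0.1]
opening: 0.999
```

```bash
cat >> h.py <<'E'
def shelf(c):
    m=max(ctrl.masks_of(c,"kiln_base"),key=lambda r:r["conf"])["region"]
    f=np.array(c["frame"]).astype(int)
    w=(m&(f.min(2)>110)&(f.max(2)-f.min(2)<40)).astype(np.uint8)
    w=cv2.morphologyEx(w,cv2.MORPH_OPEN,np.ones((5,5)))
    k=max(cv2.findContours(w,0,1)[0],key=cv2.contourArea)[:,0]
    P=np.array([ray(c,(v+0.,u+0.),.06)[:2] for u,v in k],np.float32)
    return cv2.minAreaRect(P*1000)
def marks(c,qs,z=0,n=1,mc=.5):
    for q in qs:
        for r in ctrl.landmark_of(c,q)[:n]:
            if r["conf"]>mc: print(q,round(r["conf"],2),np.round(r["centre"]),ray(c,r["centre"],z).round(4)[:2])
E
python3 - <<'E'
from h import *
s=ctrl.get_state();print(s["time"],s["eef_pos"])
for n in("top","scene"):
    c=ctrl.read_camera(n);print(shelf(c))
c=ctrl.read_camera("wrist");save(c,"w1");print(np.array(c["extrinsics"]).round(3).tolist());marks(c,["cookie","vase"]);marks(c,["prop_1"],0,4)
E
```

```text
2.4667 [0.56287264 0.35861084 0.23180665]
((555.5012817382812, -157.2154998779297), (238.08270263671875, 238.3407440185547), 82.77220916748047)
((557.9488525390625, -155.54066467285156), (239.64126586914062, 241.1102294921875), 82.5887222290039)
[[0.24, 0.925, 0.295, 0.488], [0.971, -0.229, -0.072, 0.376], [0.001, 0.304, -0.953, 0.375], [0.0, 0.0, 0.0, 1.0]]
cookie 0.55 [198. 324.] [0.563  0.3655]
vase 0.79 [214. 213.] [0.5511 0.2377]
prop_1 0.9 [ 13. 207.] [0.3549 0.2978]
prop_1 0.82 [ 71. 100.] [0.3761 0.1718]
prop_1 0.81 [102. 295.] [0.4568 0.3601]
prop_1 0.72 [104. 189.] [0.4316 0.2518]
```

View pics/w1.png

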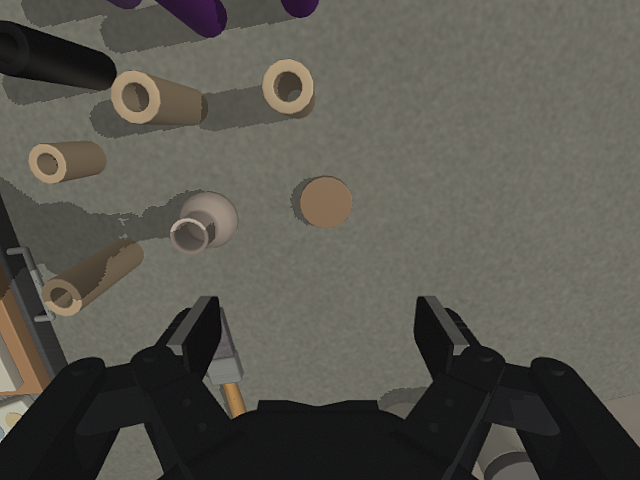

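Call:
{"api": "servo_tool", "payload": {
  "increments": [
    [0.9,0,0,-0.9,0],
    [0.9,0.05,0.15,-1.8,0],
    [0.9,0.05,0.15,-2.7,0],
    [0.9,0.05,0.15,-3.6,0],
    [0.9,0.05,0.15,-4.4,0],
    [0.9,0.05,0.15,-5,0],
    [0.9,0.05,0.15,-5.4,0],
    [0.9,0.05,0.15,-5.6,0],
    [0.9,0.05,0.15,-5.7,0],
    [0.9,0.05,0.15,-5.75,0]
  ],
  "grip_force": 30
}}

```text
time: 3.7
eef_pos: [0.5664, 0.3641, 0.0024]
tcp_rot: [0.121, 0.993, 0.001, 0.001]
contact_force: [-0.2, -0.5, -0.7]
opening: 0.9
```

Run:
```python
from h import *
c=ctrl.read_camera("wrist");save(c,"w2");s=ctrl.get_state();print(s["eef_pos"],s["contact_force"],s["opening"]);marks(c,["cookie"])
```

```text
[0.56664011 0.36419741 0.00271728] [ 0.08826401  0.13657999 -0.02070849] 0.89918053518058
cookie 0.75 [294. 322.] [0.5657 0.3667]
```

View pics/w2.png

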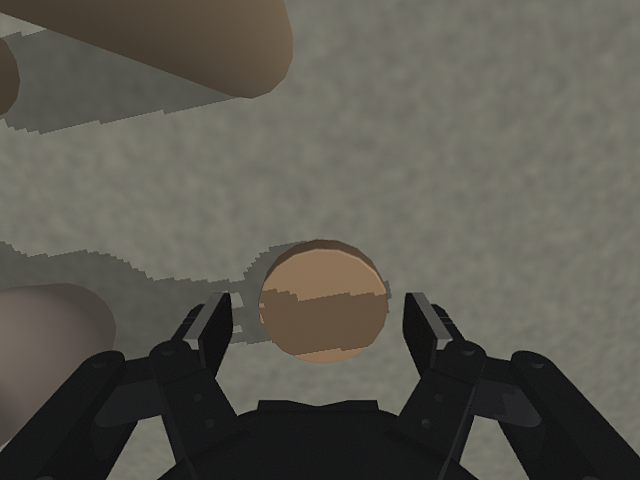

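The cookie (px 322,300) is centred between the pads. Closing on it.

Call:
{"api": "servo_tool", "payload": {
  "increments": [
    [0.8,0,0.02,-0.07,0],
    [0.7,0,0.02,-0.07,0],
    [0.6,0,0.02,-0.07,0],
    [0.5,0,0.02,-0.07,0],
    [0.5,0,0.02,-0.07,0],
    [0.5,0,0.02,-0.07,0],
    [0.5,0,0.02,-0.07,0],
    [0.5,0,0.02,0,0],
    [0.5,0,0.02,0.3,0],
    [0.5,0,0.02,0.8,0]
  ],
  "grip_force": 40
}}

```text
time: 4.63
eef_pos: [0.5645, 0.364, 0.0329]
tcp_rot: [0.121, 0.993, -0.001, -0.001]
contact_force: [0.2, -0.5, -1.2]
opening: 0.651
```

Run:
```python
from h import *
c=ctrl.read_camera("wrist");save(c,"w3");s=ctrl.get_state();print(s["eef_pos"],s["contact_force"],s["opening"]);marks(c,["cookie"],.028)
```

```text
[0.56815544 0.36580785 0.03943629] [1.83642849 1.22689774 1.64860039] 0.6488670860148634
cookie 0.93 [292. 318.] [0.5632 0.3643]
```

View pics/w3.png

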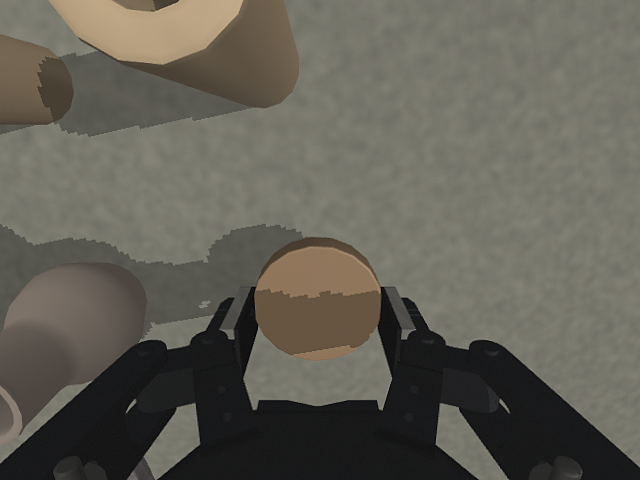

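Cookie held at an opening of 0.65 (≈55–58 mm). I'm lifting it and carrying it over the props.

Call:
{"api": "servo_tool", "payload": {
  "increments": [
    [0.5,0,0,0.9,0],
    [0.5,0,0,1.8,0],
    [0.5,0,0,2.7,0],
    [0.5,0,-0.2,3.4,0],
    [0.5,0,-0.8,3.5,0],
    [0.5,0,-1.7,3.5,0],
    [0.5,0,-2.6,3.5,0],
    [0.5,0,-3.5,3.5,0],
    [0.5,0,-4.4,3.5,0],
    [0.5,0,-5.3,3.5,0]
  ]
}}

```text
time: 5.57
eef_pos: [0.5685, 0.1526, 0.1787]
tcp_rot: [0.121, 0.993, 0.003, 0.004]
contact_force: [0.4, 0.1, -0.8]
opening: 0.65
```

Call:
{"api": "servo_tool", "payload": {
  "increments": [
    [0.5,0,-0.9,0,0],
    [0.5,0,-1.8,0,0],
    [0.5,0,-2.7,0,0],
    [0.5,0,-3.6,0,0],
    [0.5,0,-4.5,0,0],
    [0.5,0,-5.4,0,0],
    [0.5,0,-6.2,0,0],
    [0.5,0,-6.8,0,0],
    [0.5,0,-7.1,0,0],
    [0.5,0,-7.2,0,0]
  ]
}}

```text
time: 6.4
eef_pos: [0.5681, -0.1371, 0.1781]
tcp_rot: [0.122, 0.992, 0.003, 0.004]
contact_force: [0.9, -0.7, -0.3]
opening: 0.648
```

Call:
{"api": "servo_tool", "payload": {
  "increments": [
    [0.5,-0.2,-0.45,-0.4,0],
    [0.5,-0.2,-0.45,-1.1,0],
    [0.5,-0.2,-0.45,-1.8,0],
    [0.5,-0.2,-0.45,-2.3,0],
    [0.5,-0.2,-0.45,-2.5,0],
    [0.5,-0.2,-0.45,-2.6,0],
    [0.5,-0.2,-0.45,-2.65,0],
    [0.5,-0.2,-0.45,-2.65,0],
    [0.5,-0.2,-0.45,-2.65,0],
    [0.5,-0.2,-0.45,-2.65,0]
  ]
}}

```text
time: 7.23
eef_pos: [0.5612, -0.1554, 0.0738]
tcp_rot: [0.122, 0.993, 0.002, 0.005]
contact_force: [-0.2, -0.6, 0.1]
opening: 0.648
```

Run:
```python
from h import *
s=ctrl.get_state();print(s["eef_pos"],s["contact_force"],s["opening"])
for n in("wrist","top","scene"):
    c=ctrl.read_camera(n);marks(c,["cookie"],s["eef_pos"][2])
```

```text
[ 0.56123507 -0.1553821   0.0738029 ] [-0.17083531 -0.64896232  0.0596683 ] 0.6484919784848941
cookie 0.87 [291. 319.] [ 0.5575 -0.1537]
cookie 0.89 [247. 271.] [ 0.5671 -0.1622]
```

Call:
{"api": "servo_tool", "payload": {
  "increments": [
    [0.5,-0.05,0,-0.1,0],
    [0.5,-0.05,0,-0.2,0],
    [0.5,-0.05,0,-0.3,0],
    [0.5,-0.05,0,-0.34,0],
    [0.5,-0.05,0,-0.34,0],
    [0.7,-0.05,0,-0.34,0],
    [0.8,-0.05,0,-0.34,0],
    [0.9,-0.05,0,-0.34,0],
    [1,-0.05,0,-0.34,0],
    [1,-0.05,0,-0.34,0]
  ]
}}

```text
time: 8.37
eef_pos: [0.5579, -0.1551, 0.0582]
tcp_rot: [0.122, 0.992, 0.003, 0.004]
contact_force: [0.7, 0.7, 0.1]
opening: 0.999
```

Call:
{"api": "servo_tool", "payload": {
  "increments": [
    [1,0,0,0.5,0],
    [1,0,0,1.5,0],
    [1,0,0,2.5,0],
    [1,0,0,3.4,0],
    [1,0,0.5,4,0],
    [1,0,1.3,4,0],
    [1,0,2.2,4,0],
    [1,0,3.1,4,0],
    [1,0,4,4,0],
    [1,0,4.9,4,0]
  ]
}}

```text
time: 9.2
eef_pos: [0.5575, 0.0425, 0.2178]
tcp_rot: [0.123, 0.992, 0.003, 0.003]
contact_force: [0.7, 1.0, 0.0]
opening: 1.0
```

Run:
```python
from h import *
s=ctrl.get_state();print(s["eef_pos"],s["contact_force"],s["opening"])
for n in("top","scene"):
    c=ctrl.read_camera(n);marks(c,["cookie"],.06);marks(c,["vase"]);marks(c,["prop_1"],0,7)
    m=ctrl.masks_of(c,"cookie")[0]["region"];r,q=np.nonzero(m);print(ray(c,(r.mean(),q.mean()),.072))
```

```text
[0.55749665 0.04247002 0.21784375] [0.7478797  0.99094216 0.03306943] 1.0000054400259926
cookie 0.98 [225. 367.] [ 0.5538 -0.1582]
vase 0.91 [230. 189.] [0.5548 0.2471]
prop_1 0.82 [275. 143.] [0.4504 0.3579]
prop_1 0.81 [314. 128.] [0.3601 0.3942]
prop_1 0.73 [316. 170.] [0.3564 0.2933]
prop_1 0.61 [284. 187.] [0.4291 0.2528]
prop_1 0.57 [338. 200.] [0.3065 0.2242]
[ 0.55432792 -0.15491297  0.072     ]
cookie 0.65 [247. 273.] [ 0.5586 -0.1561]
vase 0.57 [208. 434.] [0.5586 0.2419]
prop_1 0.91 [138. 448.] [0.36   0.4043]
prop_1 0.82 [148. 410.] [0.3574 0.29  ]
prop_1 0.78 [165. 454.] [0.4547 0.3632]
prop_1 0.71 [171. 412.] [0.4333 0.2524]
prop_1 0.62 [163. 375.] [0.3699 0.1795]
prop_1 0.59 [228. 390.] [0.571  0.1173]
[ 0.5593359  -0.15381441  0.072     ]
```

The cookie sits at the shelf middle to within about 3 mm. Next is the vase.

Call:
{"api": "servo_tool", "payload": {
  "increments": [
    [1,0,0.9,0,0],
    [1,0,1.8,0,0],
    [1,-0.1,2.7,0,0],
    [1,-0.1,3.6,-0.3,0],
    [1,-0.1,4.3,-0.8,0],
    [1,-0.1,4.8,-1.2,0],
    [1,-0.1,5.0,-1.4,0],
    [1,-0.1,5.0,-1.4,0],
    [1,-0.1,5.0,-1.4,0],
    [1,-0.1,5.0,-1.4,0]
  ]
}}

```text
time: 10.53
eef_pos: [0.555, 0.2384, 0.1632]
tcp_rot: [0.124, 0.992, 0.003, 0.004]
contact_force: [0.5, -0.4, 0.2]
opening: 1.001
```

Run:
```python
from h import *
s=ctrl.get_state();print(s["eef_pos"])
c=ctrl.read_camera("wrist");save(c,"w4");marks(c,["vase"]);print([m["extent"] for m in ctrl.masks_of(c,"vase")])
```

```text
[0.55503939 0.23843924 0.16322613]
vase 0.57 [208. 318.] [0.5508 0.241 ]
[[282.1, 179.4, 357.5, 260.5]]
```

View pics/w4.png

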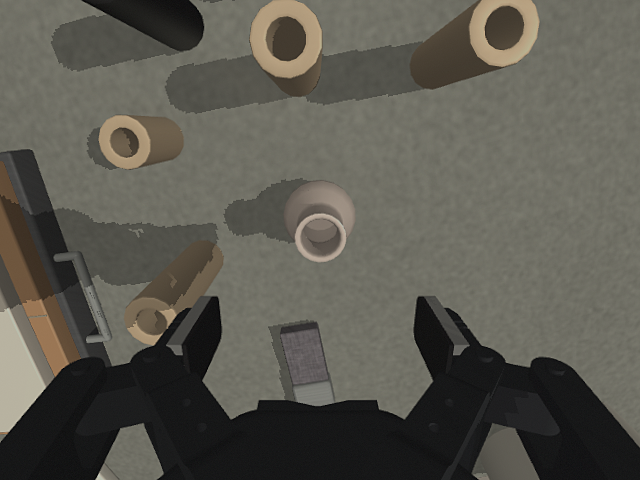

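Run:
```python
from h import *
c=ctrl.read_camera("wrist");print(ray(c,(237,320),.088))
```

```text
[0.54998224 0.24222557 0.088     ]
```

Call:
{"api": "servo_tool", "payload": {
  "increments": [
    [1,-0.07,0.1,-0.6,0],
    [1,-0.07,0.1,-1.3,0],
    [1,-0.07,0.1,-2,0],
    [1,-0.07,0.1,-2.5,0],
    [1,-0.07,0.1,-2.75,0],
    [1,-0.07,0.1,-2.75,0],
    [0.8,-0.07,0.1,-2.75,0],
    [0.6,-0.07,0.1,-2.75,0],
    [0.5,-0.07,0.1,-2.75,0],
    [0.45,-0.07,0.1,-2.75,0]
  ],
  "grip_force": 30
}}

```text
time: 11.57
eef_pos: [0.5533, 0.243, 0.0552]
tcp_rot: [0.124, 0.992, 0.004, 0.006]
contact_force: [-0.8, 0.0, 0.6]
opening: 0.461
```

Run:
```python
from h import *
s=ctrl.get_state();print(s["eef_pos"],s["contact_force"],s["opening"])
c=ctrl.read_camera("wrist");save(c,"w5");marks(c,["vase"])
```

```text
[0.55328175 0.24297933 0.05518446] [-0.76273895  0.04793177  0.60216444] 0.4614144900487919
vase 0.89 [252. 317.] [0.5509 0.2435]
```

View pics/w5.png

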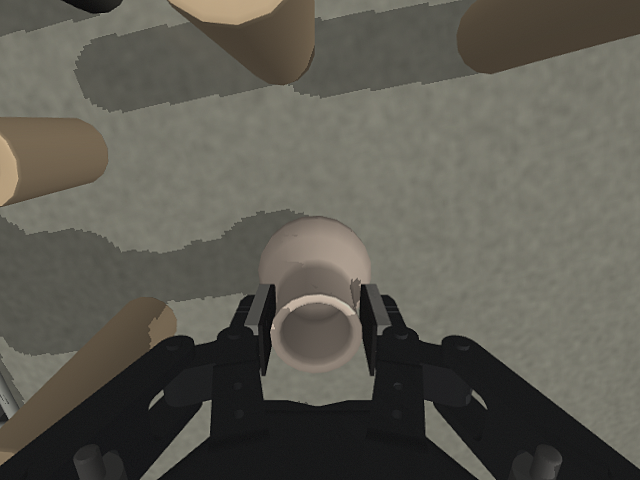

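The vase neck (rim at px 317,333) is centred between the pads. Closing and lifting.

Call:
{"api": "servo_tool", "payload": {
  "increments": [
    [0.35,0,0,0,0],
    [0.3,0,0,0,0],
    [0.25,0,0,0,0],
    [0.25,0,0,0,0],
    [0.25,0,0,0,0],
    [0.25,0,0,0.1,0],
    [0.25,0,0,0.3,0],
    [0.25,0,0,0.6,0],
    [0.25,0,0,0.9,0],
    [0.25,0,0,1.2,0]
  ],
  "grip_force": 35
}}

```text
time: 12.5
eef_pos: [0.5531, 0.2428, 0.1043]
tcp_rot: [0.124, 0.992, 0.003, 0.006]
contact_force: [0.1, -0.0, -3.0]
opening: 0.421
```

Call:
{"api": "servo_tool", "payload": {
  "increments": [
    [0.25,0,0,0.4,0],
    [0.25,0,0,0.9,0],
    [0.25,0,0,1.4,0],
    [0.25,0,0,1.9,0],
    [0.25,0,0,2.3,0],
    [0.25,0,0,2.5,0],
    [0.25,0,-0.2,2.5,0],
    [0.25,0,-0.6,2.5,0],
    [0.25,0,-1.1,2.5,0],
    [0.25,0,-1.7,2.5,0]
  ]
}}

```text
time: 13.33
eef_pos: [0.5521, 0.1742, 0.2031]
tcp_rot: [0.123, 0.992, 0.003, 0.005]
contact_force: [0.5, -1.3, -2.2]
opening: 0.419
```

Call:
{"api": "servo_tool", "payload": {
  "increments": [
    [0.25,0,-0.7,0,0],
    [0.25,0,-1.5,0,0],
    [0.25,0.1,-2.3,0,0],
    [0.25,0.1,-3.1,0,0],
    [0.25,0.1,-3.9,0,0],
    [0.25,0.1,-4.7,0,0],
    [0.25,0.1,-5.5,0,0],
    [0.25,0.1,-6.3,0,0],
    [0.25,0.1,-7,0,0],
    [0.25,0.1,-7.6,0,0]
  ]
}}

```text
time: 14.17
eef_pos: [0.5549, -0.1321, 0.2019]
tcp_rot: [0.124, 0.992, 0.003, 0.004]
contact_force: [0.6, 0.7, -2.6]
opening: 0.42
```

Call:
{"api": "servo_tool", "payload": {
  "increments": [
    [0.25,0,-0.3,0,0],
    [0.25,0,-0.6,-0.2,0],
    [0.25,0,-0.8,-0.5,0],
    [0.25,0,-0.85,-0.8,0],
    [0.25,0,-0.85,-1.1,0],
    [0.25,0,-0.85,-1.3,0],
    [0.25,0,-0.85,-1.4,0],
    [0.25,0,-0.85,-1.4,0],
    [0.25,0,-0.85,-1.4,0],
    [0.25,0,-0.85,-1.4,0]
  ]
}}

```text
time: 15.0
eef_pos: [0.5555, -0.1658, 0.1467]
tcp_rot: [0.123, 0.992, 0.003, 0.005]
contact_force: [0.7, 0.3, -2.2]
opening: 0.423
```

Run:
```python
from h import *
s=ctrl.get_state();print(s["eef_pos"],s["opening"]);z=s["eef_pos"][2]-.055
for n in("wrist","top","scene"):
    c=ctrl.read_camera(n);print(n);marks(c,["vase"],z);marks(c,["cookie"],.06)
    for q,h in(("cookie",.072),("vase",z+.04)):
        for m in ctrl.masks_of(c,q)[:1]:
            print(q,m["extent"])
    if n!="wrist":save(c,n+"6")
    else: save(c,"w6")
```

```text
[ 0.55546937 -0.16584176  0.14665328] 0.42255393386282036
wrist
vase 0.78 [252. 316.] [ 0.5526 -0.1659]
cookie [298.4, 197.1, 374.4, 259.9]
vase [255.9, 217.8, 372.9, 373.0]
top
cookie 0.56 [226. 368.] [ 0.5514 -0.1604]
vase [356.7, 222.1, 378.4, 239.7]
scene
vase 0.74 [240. 266.] [ 0.5588 -0.1686]
cookie 0.78 [245. 273.] [ 0.5556 -0.1555]
cookie [260.3, 234.1, 288.5, 258.5]
vase [252.1, 201.6, 280.3, 247.6]
```

View pics/w6.png

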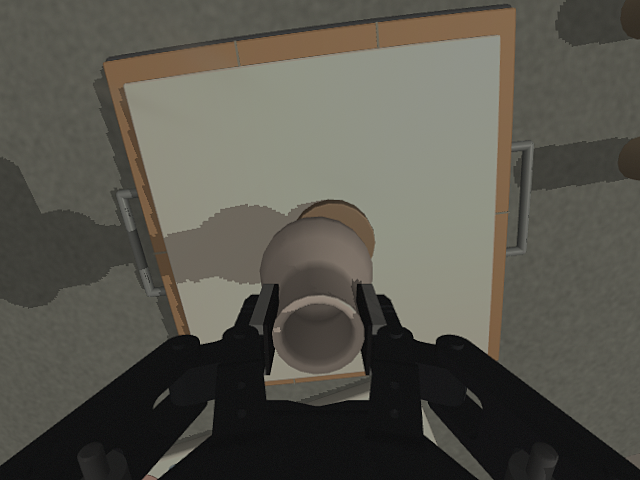

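Call:
{"api": "servo_tool", "payload": {
  "increments": [
    [0.25,0.05,0.1,0,0],
    [0.25,0.05,0.27,0,0],
    [0.25,0.05,0.27,-0.1,0],
    [0.25,0.05,0.27,-0.2,0],
    [0.25,0.05,0.27,-0.28,0],
    [0.25,0.05,0.27,-0.28,0],
    [0.25,0.05,0.27,-0.28,0],
    [0.25,0.05,0.27,-0.28,0],
    [0.25,0.05,0.27,-0.28,0],
    [0.25,0.05,0.27,-0.28,0]
  ]
}}

```text
time: 16.58
eef_pos: [0.557, -0.1554, 0.1349]
tcp_rot: [0.124, 0.992, 0.003, 0.004]
contact_force: [-0.5, -1.5, -1.4]
opening: 0.425
```

```bash
cat >> h.py <<'E'
def crops(a,b,n,s=3): # side by side
    ims=[]
    for c,(x0,y0) in (a,b):
        f=np.array(c["frame"])[y0:y0+130,x0:x0+130,::-1];ims.append(cv2.resize(f,None,fx=s,fy=s,interpolation=2))
    cv2.imwrite("pics/"+n+".png",np.hstack(ims))
E
python3 - <<'E'
from h import *
s=ctrl.get_state();print(s["eef_pos"],s["opening"]);z=s["eef_pos"][2]-.055
w=ctrl.read_camera("wrist");marks(w,["vase"],z);marks(w,["cookie"],.06)
c=ctrl.read_camera("scene");marks(c,["vase"],z);marks(c,["cookie"],.06)
crops((c,(205,170)),(w,(250,180)),"c7")
E
```

```text
[ 0.5569811  -0.15544389  0.13490764] 0.4252642434158176
vase 0.63 [254. 315.] [ 0.5551 -0.1561]
vase 0.65 [243. 269.] [ 0.5606 -0.1631]
cookie 0.74 [248. 273.] [ 0.5622 -0.1574]
```

View pics/c7.png

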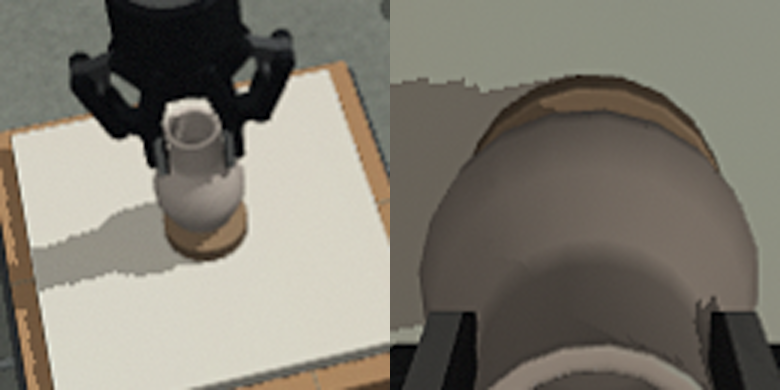

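The disc shows about 2 mm further +y than the vase in both crops (scene 206 vs ~203, wrist 596 vs 590, in 3× pixels). I'm correcting that and setting the vase down slowly.

Call:
{"api": "servo_tool", "payload": {
  "increments": [
    [0.25,0.02,0.05,0,0],
    [0.25,0.02,0.05,-0.03,0],
    [0.25,0.02,0.05,-0.06,0],
    [0.25,0.02,0.05,-0.09,0],
    [0.25,0.02,0.05,-0.12,0],
    [0.25,0.02,0.05,-0.14,0],
    [0.25,0.02,0.05,-0.16,0],
    [0.25,0.02,0.05,-0.16,0],
    [0.25,0.02,0.05,-0.16,0],
    [0.25,0.02,0.05,-0.16,0]
  ]
}}

```text
time: 17.72
eef_pos: [0.5578, -0.1534, 0.1287]
tcp_rot: [0.124, 0.992, 0.003, 0.004]
contact_force: [-1.3, 0.9, 0.7]
opening: 0.423
```

Call:
{"api": "servo_tool", "payload": {
  "increments": [
    [0.43,0,0,0,0],
    [0.45,0,0,0,0],
    [0.5,0,0,0,0],
    [0.6,0,0,0,0],
    [0.75,0,0,0,0],
    [0.9,0,0,0,0],
    [1,0,0,0,0],
    [1,0,0,0.2,0],
    [1,0,0,0.7,0],
    [1,0,0,1.4,0]
  ]
}}

```text
time: 18.55
eef_pos: [0.5561, -0.1526, 0.1829]
tcp_rot: [0.124, 0.992, 0.004, 0.001]
contact_force: [-0.3, 0.1, -0.0]
opening: 1.0
```

Call:
{"api": "servo_tool", "payload": {
  "increments": [
    [1,0,0.1,0.5,0],
    [1,0,0.7,1,0],
    [1,0,1.5,1,0],
    [1,0,2.4,1,0],
    [1,0,3.3,1,0],
    [1,0,4.2,1,0],
    [1,0,5.1,1,0],
    [1,0,6,1,0],
    [1,0,6.4,1,0],
    [1,0,6.5,1,0]
  ]
}}

```text
time: 19.38
eef_pos: [0.5558, 0.1103, 0.2237]
tcp_rot: [0.122, 0.993, 0.004, 0.002]
contact_force: [-0.1, 0.4, -0.0]
opening: 1.0
```

Run:
```python
from h import *
s=ctrl.get_state();print(s["eef_pos"],s["opening"])
w=ctrl.read_camera("top");marks(w,["vase"],.074);marks(w,["cookie"],.06);marks(w,["prop_1"],0,7)
c=ctrl.read_camera("scene");marks(c,["vase"],.074);marks(c,["cookie"],.06);marks(c,["prop_1"],0,7)
crops((c,(205,170)),(w,(300,160)),"c8")
c=ctrl.read_camera("wrist");marks(c,["prop_1"],0,4);save(c,"w8")
```

```text
[0.55580973 0.11029455 0.22366473] 0.9997224829368122
vase 0.87 [223. 364.] [ 0.5576 -0.152 ]
prop_1 0.95 [275. 141.] [0.4507 0.3622]
prop_1 0.85 [313. 127.] [0.3632 0.3966]
prop_1 0.69 [319. 169.] [0.3484 0.2962]
vase 0.66 [228. 391.] [0.6183 0.0865]
cookie 0.78 [248. 271.] [ 0.5596 -0.1611]
prop_1 0.69 [225. 392.] [0.566  0.1246]
prop_1 0.61 [165. 376.] [0.3797 0.1769]
prop_1 0.61 [138. 444.] [0.3565 0.3935]
prop_1 0.6 [172. 412.] [0.4371 0.2516]
prop_1 0.57 [164. 454.] [0.4504 0.3669]
prop_1 0.52 [144. 385.] [0.3196 0.2364]
prop_1 0.92 [  6. 338.] [0.3772 0.1744]
prop_1 0.91 [ 42. 536.] [0.4529 0.3599]
prop_1 0.88 [ 48. 425.] [0.4332 0.2491]
prop_1 0.75 [208. 332.] [0.5688 0.1216]
```

View pics/c8.png

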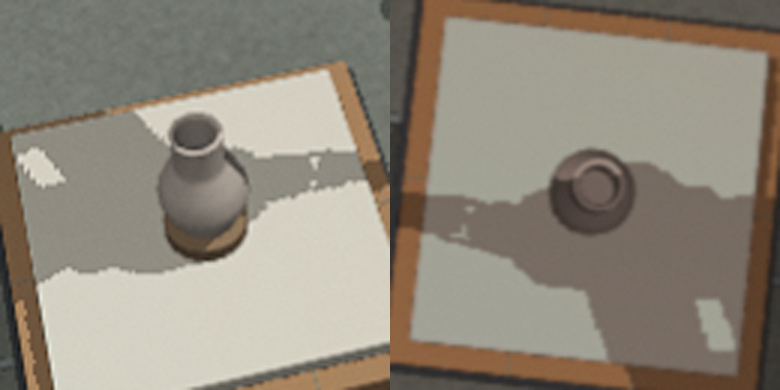

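The vase stands centred on the disc: belly midline ~203–206 against disc 206 in the scene crop, and at the shelf middle in the top crop. Now the first prop, at (0.569, 0.122), for the back position.

Call:
{"api": "servo_tool", "payload": {
  "increments": [
    [1,0.33,0.3,0,0],
    [1,0.33,0.3,-0.5,0],
    [1,0.33,0.3,-1.3,0],
    [1,0.33,0.3,-2.1,0],
    [1,0.33,0.3,-2.9,0],
    [1,0.33,0.3,-3.5,0],
    [1,0.33,0.3,-3.85,0],
    [1,0.33,0.3,-3.95,0],
    [0.8,0.33,0.3,-3.95,0],
    [0.6,0.33,0.3,-3.95,0]
  ]
}}

```text
time: 20.72
eef_pos: [0.5702, 0.1183, 0.0658]
tcp_rot: [0.125, 0.992, 0.004, 0.002]
contact_force: [-0.4, 0.5, 0.2]
opening: 0.749
```

Call:
{"api": "servo_tool", "payload": {
  "increments": [
    [0.45,0,0,0,0],
    [0.3,0,0,0,0],
    [0.3,0,0,0,0],
    [0.3,0,0,0,0],
    [0.3,0,0,0,0],
    [0.3,0,0,0,0],
    [0.3,0,0,0.1,0],
    [0.3,0,0,0.3,0],
    [0.3,0,0,0.6,0],
    [0.3,0,0,0.9,0]
  ],
  "grip_force": 50
}}

```text
time: 21.55
eef_pos: [0.5693, 0.1182, 0.1018]
tcp_rot: [0.125, 0.992, 0.004, 0.001]
contact_force: [0.8, 1.0, -2.2]
opening: 0.424
```

Run:
```python
from h import *
s=ctrl.get_state();print(s["eef_pos"],s["opening"],s["contact_force"])
c=ctrl.read_camera("wrist");marks(c,["prop_1"],s["eef_pos"][2]-.067,4);save(c,"w9")
```

```text
[0.56927469 0.11818173 0.10182257] 0.42433512627884556 [ 0.84455329  0.95459782 -2.16769245]
prop_1 0.63 [247. 322.] [0.5678 0.1219]
```

View pics/w9.png

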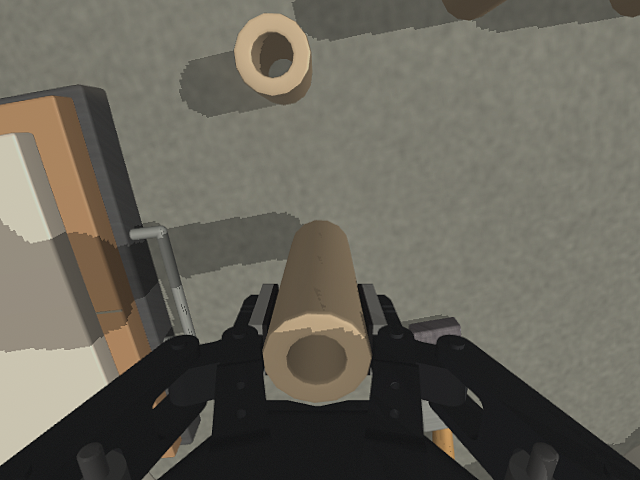

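Prop 1 is held squarely. I'm routing it behind the vase.

Call:
{"api": "servo_tool", "payload": {
  "increments": [
    [0.3,0.3,0,0.6,0],
    [0.3,0.9,0,1.2,0],
    [0.3,1.5,-0.4,1.5,0],
    [0.3,1.9,-1,1.5,0],
    [0.3,1.9,-1.8,1.5,0],
    [0.3,1.9,-2.6,1.5,0],
    [0.3,1.9,-3.4,1.5,0],
    [0.3,1.9,-4.2,1.5,0],
    [0.3,1.9,-5,1.5,0],
    [0.3,1.9,-5.7,1.5,0]
  ]
}}

```text
time: 22.48
eef_pos: [0.6477, -0.1118, 0.1647]
tcp_rot: [0.125, 0.992, 0.004, 0.004]
contact_force: [-0.2, -0.6, -2.5]
opening: 0.423
```

Call:
{"api": "servo_tool", "payload": {
  "increments": [
    [0.3,0,-0.5,0,0],
    [0.3,0,-1,0,0],
    [0.3,0,-1.3,0,0],
    [0.3,0,-1.4,0,0],
    [0.3,0,-1.4,-0.2,0],
    [0.3,0,-1.4,-0.4,0],
    [0.3,0,-1.4,-0.5,0],
    [0.3,0,-1.4,-0.5,0],
    [0.3,0,-1.4,-0.5,0],
    [0.3,0,-1.4,-0.5,0]
  ]
}}

```text
time: 23.32
eef_pos: [0.6479, -0.167, 0.1447]
tcp_rot: [0.124, 0.992, 0.004, 0.004]
contact_force: [1.7, -0.9, -2.2]
opening: 0.428
```

Run:
```python
from h import *
s=ctrl.get_state();p=s["eef_pos"];print(p,s["opening"],s["contact_force"])
d=p[:2]-[.5567,-.1564];print("kiln",d@[.992,-.127],d@[.127,.992])
c=ctrl.read_camera("scene");marks(c,["prop_1"],p[2]-.066,7);
```

```text
[ 0.64785502 -0.16695782  0.14473509] 0.42787181298211424 [ 1.66882829 -0.91623295 -2.24858971]
kiln 0.09176662615052708 0.001103335295386053
prop_1 0.81 [139. 446.] [0.4309 0.334 ]
prop_1 0.79 [164. 374.] [0.4424 0.1346]
prop_1 0.73 [172. 414.] [0.5008 0.2073]
prop_1 0.68 [144. 382.] [0.3886 0.1811]
prop_1 0.67 [276. 283.] [ 0.645  -0.1639]
prop_1 0.65 [148. 415.] [0.4308 0.2482]
prop_1 0.61 [167. 453.] [0.5186 0.2995]
```

Call:
{"api": "servo_tool", "payload": {
  "increments": [
    [0.3,-0.1,0,-0.15,0],
    [0.3,-0.1,0,-0.3,0],
    [0.3,-0.1,0,-0.4,0],
    [0.3,-0.1,0,-0.45,0],
    [0.3,-0.1,0,-0.48,0],
    [0.3,-0.1,0,-0.48,0],
    [0.3,-0.1,0,-0.48,0],
    [0.45,-0.1,0,-0.48,0],
    [0.6,-0.1,0,-0.48,0],
    [0.8,-0.1,0,-0.48,0]
  ]
}}

```text
time: 24.25
eef_pos: [0.6442, -0.1677, 0.126]
tcp_rot: [0.125, 0.992, 0.004, 0.005]
contact_force: [-0.2, 0.3, 0.2]
opening: 0.72
```

Call:
{"api": "servo_tool", "payload": {
  "increments": [
    [0.9,0,0,0,0],
    [0.9,0,0,0,0],
    [0.9,0,0,0.5,0],
    [0.9,0,0,1.3,0],
    [0.9,0,0,2.2,0],
    [0.9,0,0.3,2.8,0],
    [0.9,0,1,3,0],
    [0.9,0,1.9,3,0],
    [0.9,0,2.8,3,0],
    [0.9,0,3.7,3,0]
  ]
}}

```text
time: 25.08
eef_pos: [0.6442, -0.0187, 0.2465]
tcp_rot: [0.125, 0.992, 0.004, 0.006]
contact_force: [0.5, -0.6, -0.7]
opening: 0.895
```

Run:
```python
from h import *
s=ctrl.get_state();p=s["eef_pos"];print(p,s["opening"],s["contact_force"])
c=ctrl.read_camera("scene");save(c,"s10",(160,90,480,330),2);marks(c,["prop_1"],.06,7)
```

```text
[ 0.64422134 -0.01867225  0.24649421] 0.8951406660475537 [ 0.50131244 -0.59473753 -0.73586104]
prop_1 0.98 [138. 443.] [0.4099 0.3452]
prop_1 0.97 [172. 412.] [0.4831 0.2133]
prop_1 0.86 [166. 453.] [0.5029 0.3132]
prop_1 0.73 [150. 410.] [0.4168 0.2472]
prop_1 0.68 [280. 284.] [ 0.6432 -0.1624]
prop_1 0.57 [144. 384.] [0.3722 0.1973]
```

View pics/s10.png

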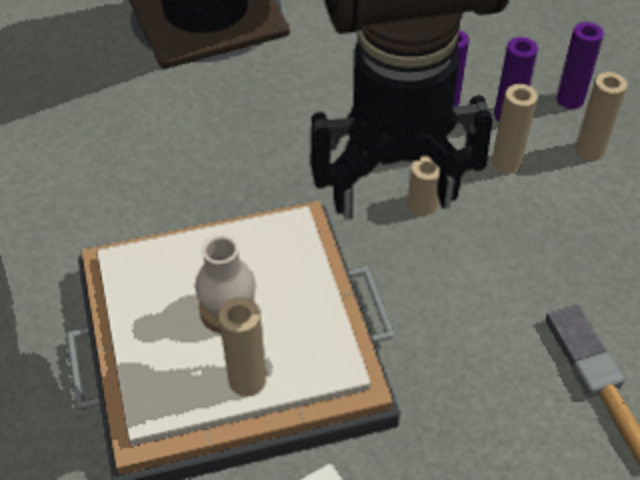

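The back prop stands upright behind the vase. Next is the prop at about (0.432, 0.251).

Call:
{"api": "servo_tool", "payload": {
  "increments": [
    [0.85,-0.6,0.75,0,0],
    [0.85,-1.2,1.5,0,0],
    [0.85,-1.8,2.25,0,0],
    [0.85,-2.4,3,0,0],
    [0.85,-3,3.75,0,0],
    [0.85,-3.6,4.5,0,0],
    [0.85,-4.2,5.25,0,0],
    [0.85,-4.8,6,0,0],
    [0.85,-5.2,6.6,0,0],
    [0.85,-5.3,6.7,0,0]
  ]
}}

```text
time: 26.02
eef_pos: [0.4298, 0.2555, 0.2462]
tcp_rot: [0.12, 0.993, 0.005, 0.005]
contact_force: [-0.2, -0.5, -0.8]
opening: 0.849
```

Call:
{"api": "servo_tool", "payload": {
  "increments": [
    [0.85,0,0,0,0],
    [0.85,0,0,-0.6,0],
    [0.85,0,0,-1.3,0],
    [0.85,0,0,-1.7,0],
    [0.85,0,0,-1.9,0],
    [0.85,0,0,-1.9,0],
    [0.85,0,0,-1.9,0],
    [0.85,0,0,-1.9,0],
    [0.85,0,0,-1.9,0],
    [0.85,0,0,-1.9,0]
  ]
}}

```text
time: 26.85
eef_pos: [0.4307, 0.2556, 0.1717]
tcp_rot: [0.12, 0.993, 0.006, 0.006]
contact_force: [0.3, -0.0, 0.0]
opening: 0.853
```

Run:
```python
from h import *
s=ctrl.get_state();p=s["eef_pos"];print(p,s["opening"],s["contact_force"])
c=ctrl.read_camera("wrist");save(c,"w11");marks(c,["prop_1"],0,7)
```

```text
[0.43070488 0.25564531 0.17167805] 0.8527480638021732 [ 0.33300482 -0.02419824  0.03750119]
prop_1 0.81 [216. 312.] [0.4355 0.2513]
prop_1 0.79 [211. 429.] [0.4579 0.3632]
prop_1 0.79 [119. 342.] [0.3547 0.2988]
prop_1 0.7 [177. 216.] [0.3768 0.1739]
prop_1 0.67 [ 93. 250.] [0.3148 0.2264]
prop_1 0.56 [106. 444.] [0.3656 0.3892]
```

View pics/w11.png

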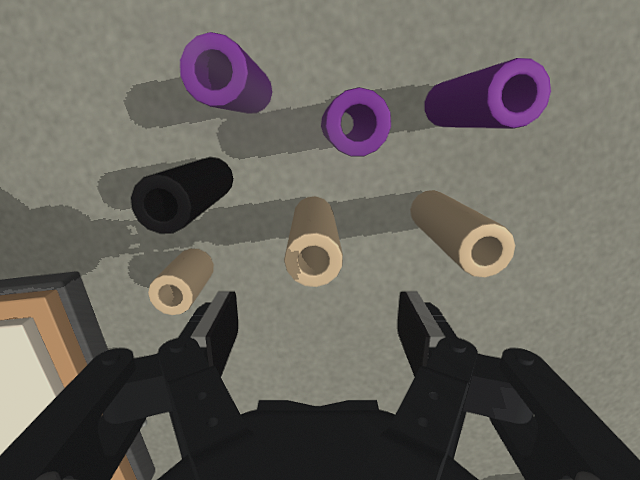

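The target prop (top at px 314,260) is between the fingers with clearance all round. Descending.

Call:
{"api": "servo_tool", "payload": {
  "increments": [
    [0.85,0.08,-0.1,0,0],
    [0.85,0.08,-0.1,-0.5,0],
    [0.85,0.08,-0.1,-1.1,0],
    [0.85,0.08,-0.1,-1.7,0],
    [0.85,0.08,-0.1,-2.3,0],
    [0.85,0.08,-0.1,-2.6,0],
    [0.85,0.08,-0.1,-2.64,0],
    [0.85,0.08,-0.1,-2.64,0],
    [0.7,0.08,-0.1,-2.64,0],
    [0.5,0.08,-0.1,-2.64,0]
  ]
}}

```text
time: 27.78
eef_pos: [0.4348, 0.252, 0.0671]
tcp_rot: [0.12, 0.993, 0.006, 0.007]
contact_force: [-0.1, -0.7, 0.9]
opening: 0.582
```

Call:
{"api": "servo_tool", "payload": {
  "increments": [
    [0.4,0,0,0,0],
    [0.3,0,0,0,0],
    [0.3,0,0,0,0],
    [0.3,0,0,0,0],
    [0.3,0,0,0,0],
    [0.3,0,0,0.2,0],
    [0.3,0,0,0.8,0],
    [0.3,0,0,1.6,0],
    [0.3,0,0,2.5,0],
    [0.3,0,0,3.4,0]
  ]
}}

```text
time: 28.62
eef_pos: [0.4331, 0.2515, 0.203]
tcp_rot: [0.12, 0.993, 0.005, 0.005]
contact_force: [0.9, 0.7, -3.1]
opening: 0.441
```

Call:
{"api": "servo_tool", "payload": {
  "increments": [
    [0.3,0.2,-0.5,0,0],
    [0.3,0.5,-1.3,0,0],
    [0.3,0.66,-2.1,0,0],
    [0.3,0.66,-3,0,0],
    [0.3,0.66,-3.9,0,0],
    [0.3,0.66,-4.8,0,0],
    [0.3,0.66,-5.7,0,0],
    [0.3,0.66,-6.6,0,0],
    [0.3,0.66,-7.5,0,0],
    [0.3,0.66,-8.4,0,0]
  ]
}}

```text
time: 29.45
eef_pos: [0.4581, -0.0857, 0.2021]
tcp_rot: [0.12, 0.993, 0.006, 0.004]
contact_force: [0.4, -1.1, -2.4]
opening: 0.443
```

Call:
{"api": "servo_tool", "payload": {
  "increments": [
    [0.3,0,-0.8,0,0],
    [0.3,0,-1.6,0,0],
    [0.3,0,-2.4,0,0],
    [0.3,0,-3,-0.2,0],
    [0.3,0,-3.5,-0.6,0],
    [0.3,0,-3.7,-1,0],
    [0.3,0,-3.7,-1.3,0],
    [0.3,0,-3.7,-1.5,0],
    [0.3,0,-3.7,-1.5,0],
    [0.3,0,-3.7,-1.5,0]
  ]
}}

```text
time: 30.28
eef_pos: [0.4578, -0.2325, 0.1415]
tcp_rot: [0.12, 0.993, 0.006, 0.003]
contact_force: [0.2, 0.0, -1.9]
opening: 0.442
```

```bash
cat >> h.py <<'E'
def chk():
    s=ctrl.get_state();p=s["eef_pos"];print(p,s["opening"],s["contact_force"])
    d=p[:2]-[.5567,-.1564];print("kiln",d@[.992,-.127],d@[.127,.992])
    for n in("top","scene","wrist"):
        c=ctrl.read_camera(n);print(n);marks(c,["prop_1"],max(.06,p[2]-.066),7)
    return c
E
python3 -c "
from h import *
save(chk(),'w12')"
```

```text
[ 0.45777814 -0.23251757  0.14149369] 0.44218211027764215 [ 0.24259533  0.03584603 -1.90987406]
kiln -0.08846355547585567 -0.08807171042577008
top
prop_1 0.97 [277. 146.] [0.4481 0.3243]
prop_1 0.85 [319. 168.] [0.3567 0.2755]
prop_1 0.82 [307. 223.] [0.3809 0.1562]
prop_1 0.78 [312. 128.] [0.3721 0.3658]
prop_1 0.69 [185. 368.] [ 0.6413 -0.162 ]
prop_1 0.65 [334. 198.] [0.3243 0.2102]
scene
prop_1 0.9 [147. 412.] [0.4237 0.2454]
prop_1 0.89 [166. 454.] [0.5153 0.3066]
prop_1 0.89 [220. 225.] [ 0.4656 -0.2293]
prop_1 0.76 [164. 378.] [0.4439 0.144 ]
prop_1 0.71 [140. 445.] [0.4303 0.3343]
prop_1 0.55 [145. 381.] [0.3873 0.1806]
wrist
prop_1 0.75 [243. 314.] [ 0.4547 -0.2339]
prop_1 0.63 [416. 442.] [ 0.627  -0.1682]
```

View pics/w12.png

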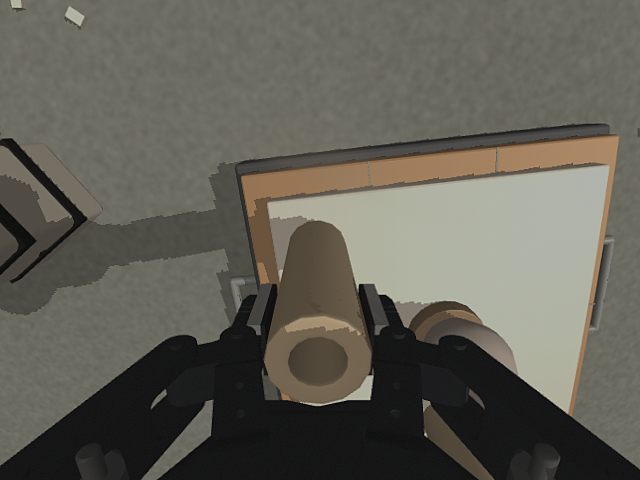

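The held prop is over the front-right corner, with the vase well clear. Lowering and releasing.

Call:
{"api": "servo_tool", "payload": {
  "increments": [
    [0.3,0.05,0,-0.1,0],
    [0.3,0.05,0,-0.2,0],
    [0.3,0.05,0,-0.28,0],
    [0.3,0.05,0,-0.34,0],
    [0.3,0.05,0,-0.38,0],
    [0.3,0.05,0,-0.38,0],
    [0.3,0.05,0,-0.38,0],
    [0.45,0.05,0,-0.38,0],
    [0.6,0.05,0,-0.38,0],
    [0.75,0.05,0,-0.38,0]
  ]
}}

```text
time: 31.42
eef_pos: [0.4609, -0.234, 0.1279]
tcp_rot: [0.12, 0.993, 0.005, 0.005]
contact_force: [0.2, 0.3, 0.4]
opening: 0.724
```

Call:
{"api": "servo_tool", "payload": {
  "increments": [
    [0.8,0,0,0,0],
    [0.8,0,0,0,0],
    [0.8,0,0,0.5,0],
    [0.8,0,0,1.3,0],
    [0.8,0,0,2.2,0],
    [0.8,0,0.3,2.7,0],
    [0.8,0,1,2.8,0],
    [0.8,0,1.9,2.8,0],
    [0.8,0,2.8,2.8,0],
    [0.8,0,3.7,2.8,0]
  ]
}}

```text
time: 32.25
eef_pos: [0.4608, -0.085, 0.2403]
tcp_rot: [0.12, 0.993, 0.005, 0.006]
contact_force: [0.8, 0.2, 0.2]
opening: 0.799
```

```bash
python3 -c "
from h import *
save(chk(),'w13')"
```

```text
[ 0.46079659 -0.08496199  0.24030739] 0.7992794485900234 [0.84312158 0.19917668 0.21354062]
kiln -0.10420881030361848 0.05868676956550233
top
prop_1 0.96 [275. 141.] [0.4524 0.3028]
prop_1 0.88 [270. 405.] [ 0.456  -0.2226]
prop_1 0.88 [312. 129.] [0.3789 0.3286]
prop_1 0.83 [337. 200.] [0.3288 0.1839]
prop_1 0.77 [304. 220.] [0.3928 0.1427]
prop_1 0.71 [320. 166.] [0.3635 0.2527]
prop_1 0.7 [183. 369.] [ 0.6295 -0.1555]
scene
prop_1 0.79 [165. 452.] [0.5872 0.2289]
prop_1 0.78 [224. 224.] [ 0.556  -0.2412]
prop_1 0.64 [139. 448.] [0.5171 0.2623]
prop_1 0.6 [279. 283.] [ 0.7077 -0.1795]
prop_1 0.6 [146. 382.] [0.4821 0.1221]
prop_1 0.57 [167. 376.] [0.5318 0.0823]
prop_1 0.56 [151. 412.] [0.5202 0.1741]
wrist
prop_1 0.86 [240. 171.] [ 0.4312 -0.1767]
prop_1 0.82 [372. 286.] [ 0.552 -0.131]
prop_1 0.66 [ 65. 535.] [0.3808 0.0643]
```

Call:
{"api": "servo_tool", "payload": {
  "increments": [
    [0.9,0,0.9,0,0],
    [0.9,0,1.8,0,0],
    [0.9,0,2.7,0,0],
    [0.9,0,3.6,0,0],
    [0.9,0,4.5,0,0],
    [0.9,0,5.4,0,0],
    [0.9,0,6.3,0,0],
    [0.9,0,7.2,0,0],
    [0.9,0,8.1,0,0],
    [0.9,0,9,0,0]
  ]
}}

```text
time: 33.38
eef_pos: [0.462, 0.2738, 0.2399]
tcp_rot: [0.121, 0.993, 0.004, 0.006]
contact_force: [0.4, -0.6, 1.5]
opening: 0.898
```

Call:
{"api": "servo_tool", "payload": {
  "increments": [
    [0.9,-0.1,0.8,0,0],
    [0.9,-0.1,1.5,-0.4,0],
    [0.9,-0.1,1.8,-1,0],
    [0.9,-0.1,1.8,-1.5,0],
    [0.9,-0.1,1.8,-1.7,0],
    [0.9,-0.1,1.8,-1.7,0],
    [0.9,-0.1,1.8,-1.7,0],
    [0.9,-0.1,1.8,-1.7,0],
    [0.9,-0.1,1.8,-1.7,0],
    [0.9,-0.1,1.8,-1.7,0]
  ]
}}

```text
time: 34.22
eef_pos: [0.459, 0.3458, 0.1736]
tcp_rot: [0.122, 0.993, 0.005, 0.007]
contact_force: [0.2, 0.3, 0.4]
opening: 0.902
```

Run:
```python
from h import *
s=ctrl.get_state();p=s["eef_pos"];print(p,s["opening"])
c=ctrl.read_camera("wrist");save(c,"w14");marks(c,["prop_1"],0,7)
```

```text
[0.45899583 0.3457851  0.17363927] 0.901693536405257
prop_1 0.98 [203. 326.] [0.4552 0.3577]
prop_1 0.96 [114. 236.] [0.3571 0.2989]
prop_1 0.84 [ 94. 335.] [0.3616 0.3884]
prop_1 0.74 [ 87. 144.] [0.3144 0.2273]
prop_1 0.68 [172. 115.] [0.3775 0.1721]
```

Call:
{"api": "servo_tool", "payload": {
  "increments": [
    [0.9,-0.1,0.33,0,0],
    [0.9,-0.1,0.33,-0.3,0],
    [0.9,-0.1,0.33,-1,0],
    [0.9,-0.1,0.33,-1.7,0],
    [0.9,-0.1,0.33,-2.3,0],
    [0.9,-0.1,0.33,-2.6,0],
    [0.9,-0.1,0.33,-2.67,0],
    [0.9,-0.1,0.33,-2.67,0],
    [0.7,-0.1,0.33,-2.67,0],
    [0.5,-0.1,0.33,-2.67,0]
  ]
}}

```text
time: 35.15
eef_pos: [0.4558, 0.3599, 0.0682]
tcp_rot: [0.121, 0.993, 0.006, 0.008]
contact_force: [1.0, 0.7, -0.7]
opening: 0.637
```

Call:
{"api": "servo_tool", "payload": {
  "increments": [
    [0.4,0,0,0,0],
    [0.3,0,0,0,0],
    [0.3,0,0,0,0],
    [0.3,0,0,0,0],
    [0.3,0,0,0,0],
    [0.3,0,0,0.2,0],
    [0.3,0,0,0.8,0],
    [0.3,0,0,1.6,0],
    [0.3,0,0,2.5,0],
    [0.3,0,0,3.4,0]
  ]
}}

```text
time: 35.98
eef_pos: [0.4545, 0.359, 0.204]
tcp_rot: [0.121, 0.993, 0.005, 0.006]
contact_force: [1.5, 0.8, -2.1]
opening: 0.434
```

Call:
{"api": "servo_tool", "payload": {
  "increments": [
    [0.3,0.2,-0.5,0,0],
    [0.3,0.5,-1.3,0,0],
    [0.3,0.67,-2.1,0,0],
    [0.3,0.67,-3,0,0],
    [0.3,0.67,-3.9,0,0],
    [0.3,0.67,-4.8,0,0],
    [0.3,0.67,-5.7,0,0],
    [0.3,0.67,-6.6,0,0],
    [0.3,0.67,-7.5,0,0],
    [0.3,0.67,-8.3,0,0]
  ]
}}

```text
time: 36.82
eef_pos: [0.48, 0.0251, 0.2032]
tcp_rot: [0.122, 0.993, 0.005, 0.006]
contact_force: [1.4, -1.1, -2.8]
opening: 0.438
```

Call:
{"api": "servo_tool", "payload": {
  "increments": [
    [0.3,0,-0.7,0,0],
    [0.3,0,-1.3,0,0],
    [0.3,0,-1.8,-0.2,0],
    [0.3,0,-2.1,-0.6,0],
    [0.3,0,-2.15,-1,0],
    [0.3,0,-2.15,-1.3,0],
    [0.3,0,-2.15,-1.5,0],
    [0.3,0,-2.15,-1.5,0],
    [0.3,0,-2.15,-1.5,0],
    [0.3,0,-2.15,-1.5,0]
  ]
}}

```text
time: 37.65
eef_pos: [0.4805, -0.0606, 0.144]
tcp_rot: [0.121, 0.993, 0.004, 0.006]
contact_force: [-0.4, -0.7, -2.8]
opening: 0.443
```

```bash
python3 -c "
from h import *
save(chk(),'w15')"
```

```text
[ 0.48052586 -0.06062691  0.1440022 ] 0.44299707876205774 [-0.44399252 -0.7365573  -2.81509538]
kiln -0.08772793284633155 0.08533278754898631
top
prop_1 0.92 [336. 196.] [0.3203 0.2141]
prop_1 0.85 [186. 368.] [ 0.6383 -0.1608]
prop_1 0.84 [311. 129.] [0.3738 0.3628]
prop_1 0.8 [317. 168.] [0.361  0.2765]
prop_1 0.72 [305. 222.] [0.385  0.1579]
scene
prop_1 0.91 [152. 413.] [0.4392 0.2392]
prop_1 0.9 [145. 382.] [0.3925 0.1808]
prop_1 0.87 [279. 281.] [ 0.6489 -0.1686]
prop_1 0.84 [202. 302.] [ 0.4854 -0.0618]
prop_1 0.76 [136. 446.] [0.4228 0.3392]
prop_1 0.72 [165. 378.] [0.448  0.1414]
prop_1 0.69 [225. 220.] [ 0.4771 -0.2429]
wrist
prop_1 0.91 [269.  82.] [ 0.4551 -0.2201]
prop_1 0.74 [ 24. 578.] [0.3844 0.1158]
prop_1 0.73 [243. 317.] [ 0.4764 -0.0595]
```

View pics/w15.png

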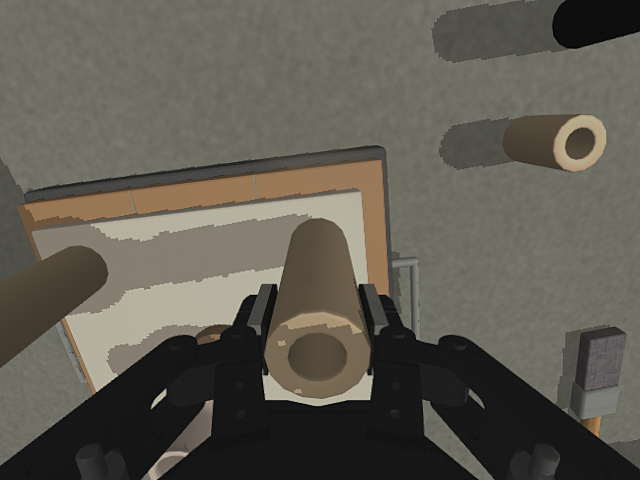

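It's over the front-left corner, inside both edges. Lowering and releasing.

Call:
{"api": "servo_tool", "payload": {
  "increments": [
    [0.3,0.05,0,-0.1,0],
    [0.3,0.05,0,-0.2,0],
    [0.3,0.05,0,-0.3,0],
    [0.3,0.05,0,-0.37,0],
    [0.3,0.05,0,-0.42,0],
    [0.3,0.05,0,-0.42,0],
    [0.3,0.05,0,-0.42,0],
    [0.45,0.05,0,-0.42,0],
    [0.6,0.05,0,-0.42,0],
    [0.75,0.05,0,-0.42,0]
  ]
}}

```text
time: 38.78
eef_pos: [0.4828, -0.0611, 0.1274]
tcp_rot: [0.121, 0.993, 0.004, 0.007]
contact_force: [0.5, -0.3, -0.1]
opening: 0.723
```

Call:
{"api": "servo_tool", "payload": {
  "increments": [
    [0.8,0,0,0,0],
    [0.8,0,0,0,0],
    [0.8,0,0,0.5,0],
    [0.8,0,0,1.3,0],
    [0.8,0,0,2.2,0],
    [0.8,0,0.3,2.7,0],
    [0.8,0,1,2.8,0],
    [0.8,0,1.9,2.8,0],
    [0.8,0,2.8,2.8,0],
    [0.8,0,3.7,2.8,0]
  ]
}}

```text
time: 39.62
eef_pos: [0.4826, 0.0881, 0.2395]
tcp_rot: [0.122, 0.992, 0.004, 0.007]
contact_force: [0.6, 0.6, 0.5]
opening: 0.802
```

Call:
{"api": "servo_tool", "payload": {
  "increments": [
    [0.8,0,0.9,0,0],
    [0.8,0,1.8,0,0],
    [0.8,0,2.7,0,0],
    [0.8,0,3.6,0,0],
    [0.8,0,4.5,0,0],
    [0.8,0,5,0,0],
    [0.8,0,5,0,0],
    [0.8,0,5,0,0],
    [0.8,0,5,0,0],
    [0.8,0,5,0,0]
  ]
}}

```text
time: 40.45
eef_pos: [0.4827, 0.287, 0.2392]
tcp_rot: [0.123, 0.992, 0.004, 0.007]
contact_force: [-0.6, 0.4, 0.3]
opening: 0.8
```

Run:
```python
from h import *
s=ctrl.get_state();print(s["eef_pos"],s["opening"])
a=[]
for n in("top","scene"):
    c=ctrl.read_camera(n);a.append(c);print(n)
    for q,z in(("prop_1",.06),("cookie",.06),("vase",.074)):
        for r in ctrl.landmark_of(c,q):
            d=ray(c,r["centre"],z)[:2]-[.5567,-.1564];k=np.array([d@[.992,-.127],d@[.127,.992]])
            if abs(k).max()<.14:print(q,round(r["conf"],2),k.round(4))
    marks(c,["mould","brush","short_prop"],0,1,.3)
crops((a[0],(300,160)),(a[1],(205,180)),"f16")
```

```text
[0.48270123 0.2870004  0.23921721] 0.7995608920914573
top
prop_1 0.76 [0.0858 0.0102]
prop_1 0.61 [-0.095   0.0848]
prop_1 0.6 [-0.0966 -0.0967]
vase 0.6 [0.0052 0.002 ]
mould 0.65 [298. 499.] [ 0.3849 -0.4675]
brush 0.96 [141. 216.] [0.7633 0.1838]
short_prop 0.55 [273. 236.] [0.4545 0.1379]
scene
prop_1 0.94 [0.0903 0.0014]
prop_1 0.8 [-0.0896  0.0893]
prop_1 0.79 [-0.0752 -0.0902]
cookie 0.6 [ 0.0148 -0.0025]
vase 0.58 [0.0084 0.0022]
mould 0.88 [246. 123.] [ 0.3847 -0.4597]
brush 0.6 [283. 460.] [0.7589 0.1878]
short_prop 0.97 [194. 367.] [0.4599 0.1144]
```

View pics/f16.png

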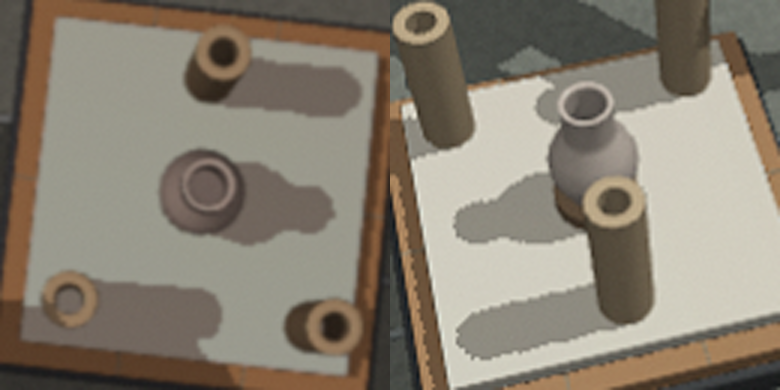

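Run:
```python
from h import *
c=ctrl.read_camera("scene")
print("disc",ray(c,(256.7,273.3),.06)[:2]-.029*np.array([.929,-.371]),"rim",ray(c,(170+130/3,205+197/3),.162)[:2])
im=cv2.imread("pics/c8.png")[:,:390].astype(int)
print([(y,im[y,205].tolist()) for y in range(222,272,3)])
```

```text
disc [ 0.55580557 -0.15274014] rim [ 0.55473798 -0.15030964]
[(222, [95, 102, 108]), (225, [87, 93, 98]), (228, [78, 83, 88]), (231, [71, 76, 81]), (234, [71, 73, 77]), (237, [65, 73, 79]), (240, [59, 74, 89]), (243, [57, 75, 89]), (246, [64, 84, 101]), (249, [65, 87, 105]), (252, [50, 65, 80]), (255, [39, 50, 61]), (258, [25, 35, 47]), (261, [118, 131, 138]), (264, [195, 210, 213]), (267, [199, 213, 217]), (270, [194, 208, 213])]
```

The disc and the vase axis agree to about 3 mm, inside the 8 mm limit. Everything is at rest and the arm is clear, so I'm handing in.

```bash
python3 -c "
from plant import ctrl
print(ctrl.sign_off())"
```

```text
the job is handed in; nothing more can be done
None
```

The kiln shelf is set and the job was handed in at about 40 s of the 134 s allowed. `sign_off` reports no verdict, so I have only my own checks to go on.

**What I did:** I put the disc in the middle of the shelf and set the vase on it slowly, letting go only once the wrist force showed contact. I then stood one tall prop at the back middle and one in each front corner. The arm ended clear of everything.

**Last checks, in the kiln frame:**

| Item | Measured position | Check |
|---|---|---|
| Back prop | about (+88, +1) mm | upright |
| Front-left prop | about (−86, +85) mm | upright |
| Front-right prop | about (−85, −89) mm | upright |
| Disc | within about 4 mm of the middle | all readings but one (see below) |
| Vase | about 3 mm off the disc's centre | limit is 8 mm |

Prop positions are mostly where the gripper let them go. The mould, brush and short prop showed no shift beyond detector noise.

**Readings that disagreed:**
- **Cameras:** the last network readings for the props differed by up to about 20 mm between the top and scene cameras, worst for the front-right prop in x. All of them still fell inside the limits.
- **Disc:** one low-confidence scene reading, partly hidden by the back prop, put it 15 mm off the middle in x, right at the limit. I trusted the earlier unobstructed readings.
- **Short prop:** the final scene reading differed from the top one by about 24 mm in y. The top reading matched the start, and nothing touched it.

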